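# Start a wing nut on the bench spindle and run it home

### The job

Clamp the chainring on the bench spindle with the wing nut: set the nut upright over the post, turn it backward (anticlockwise) until you feel it drop into the thread start, then turn it forward until its rim is fully down on the chainring, and let go. Work gently, never forcing the nut on the thread, and leave the other things on the bench where they are.

Things in the scene. Friction and masses are not known exactly. Their poses are not given: they have to be found in the camera images.
- stand: Bench spindle fixed to the bench: square grey foot 130 x 130 x 12 mm, round column, and lying flat on it a dark toothed chainring 134 mm across, upper face 56 mm above the bench. A steel post with a coarse thread rises rigidly from its middle. Origin: middle of the foot's underside, z up. The thread may face any way: its angle is told by no pose here and must be found by feel (or seen).
- seat (a point): Middle of the chainring's upper face, on the post's axis; the nut's rim must end on this face. Post: core 23 mm across, 34 mm over the ribs of the thread; three thread starts 120 degrees apart; right-hand, clockwise from above drives the nut down 27 mm per turn (2 mm play). From the thread start about 150 degrees clockwise bring the rim down onto the seat, where it goes tight.
- shoulder (a point): On the post's axis, 21 mm above the seat, level with the flat shoulder on top of the thread. Three gaps of 28 degrees in it are the thread starts; on the anticlockwise side of each a stop tooth (7 degrees wide) stands 4 mm above it. A nut set down elsewhere rests on the shoulder, rim 19 mm above the seat (23 mm if perched on the teeth). Turned clockwise there it jams on the teeth.
- post_tip (a point): Top of the post's tapered nose, 33 mm above the seat (12 mm across there, 23 mm across 8 mm lower). A nut on the shoulder, turned anticlockwise by at most about 120 degrees, comes over the gaps and can drop about 8 mm (rim about 11 mm above the seat) if let down; the far wall of the gap then stops further anticlockwise turning.
- nut_fin (a point): The wing nut: loose aluminium hub 47 mm across, 38 mm high, closed on top, standing upright on the bench (0.2 to 0.4 kg), one flat fin across its top to hold it by: 10 mm thick (along y), 64 mm long (along x; 90 mm over its round ears), 26 mm high. This point: centre of the fin, on the nut's axis, 51 mm above the lower rim and 13 mm above the hub's top; z up.
- nut: The same wing nut; origin at the centre of its lower rim, z up along its axis, x along the fin. Open below: bore 36 mm, and in it three pins 4 mm thick, 120 degrees apart, undersides 2 mm above the rim, 25 mm clear between their tips about the axis.
- screwdriver: bystander: screwdriver with a black handle, lying. Leave it alone.
- spanner: bystander: steel spanner, lying. Leave it alone.
- oil: bystander: white oil bottle, 48 mm across, 130 mm tall, standing. Leave it alone. Origin under its middle.
- bearing: bystander: flat steel bearing ring, 52 mm across, 14 mm high. Leave it alone. Origin under its middle.
- collar: bystander: low round stepped collar of aluminium, 42 mm across, 28 mm high (not the nut: it has no fin). Leave it alone. Origin under its middle.
- brush: bystander: wooden-handled brush, lying. Leave it alone.
- tin: bystander: plain steel tin, 68 mm across, 80 mm tall, standing. Leave it alone. Origin under its middle.
Things that resemble listed ones, but are neither listed nor needed, are in the scene too. Leave any purple look-alike of the nut alone.

How it is judged:
On the way:
1. the nut, upright over the post, has dropped into the thread start but is not yet home (z of nut in the frame of seat between 0.004 and 0.014 m and horizontal distance between nut and seat below 0.004 m and angle between nut's own z axis and vertical below 0.15 rad), for 0.1 s.
At the end, for the whole second after the job is handed in: The nut's rim is less than 2 mm above the chainring's upper face, its axis within 3 mm of the post's and upright within 0.06 rad, and it is at rest, released (z of nut in the frame of seat below 0.002 m and horizontal distance between nut and seat below 0.003 m and angle between nut's own z axis and vertical below 0.06 rad and linear speed of nut below 0.01 m/s); the robot touches nothing.
It fails at once if the nut is forced: more than 120 N between nut and spindle (contact force between nut and stand above 120 N).
It fails at once if another thing on the bench is moved by more than 25 mm (distance of any of screwdriver, spanner, oil, bearing, collar, brush, tin from where it was at the start of the episode above 0.025 m).
It also fails if it takes over 64 s, if anything falls off the work surface, if the arm or the gripper's body presses on something with over 40 N, if the wrist force passes 120 N, or if a joint passes its speed limit or range.

### The arm

A 7-joint arm with a two-finger parallel gripper is mounted at the origin on the work surface. World frame = base frame: x ahead of the robot, y to its left, z up, the work surface at z = 0. Lengths are in m, angles in rad, forces in N, time in s.
With the tool pointing down it reaches from about 0.425 to 0.875 m from the base axis. Payload 4.7 kg.
Tool frame: the origin (TCP) lies midway between the tips of the shut fingers; the grasp point (between the pads) lies 19 mm behind it; z points along the fingers, y is the line along which they close (so a half turn about z gives the same grasp; the last joint's range is limited). The gripper opens to 87 mm and grips with 3 to 60 N. Pads are 19 mm wide; open, the fingers measure 117 mm over their backs; the gripper's body (75 mm by 190 mm) begins 51 mm behind the grasp point.
Start: joints at [1.284, 0.321, -0.07, 1.45, 0.023, 1.371, -0.057], TCP at [0.193, -0.621, 0.223] pointing down, gripper open.
Joint ranges: [-2.86, 2.86], [-0.3, 2.09], [-1.38, 1.24], [0.06, 2.45], [-1.56, 4.7], [0.09, 2.05], [-2.69, 2.69]. Speed limits (rad/s): [2.57, 2.57, 3.14, 3.14, 3.14, 3.14, 3.14].

### API

Orientations are given as a rotation vector (axis times angle).
In Python, from bench import ctrl, get_image, calibration gives the robot as it stands.
- The arm moves only by the tool apply_moves, never from a script. Its arguments are lists of equal length, an entry for each row: "dp": the shift along the tool's x, y, z in m, a list of three; "twist": the turn, a rotation vector about the tool's x, y, z in rad, a list of three; "fingers": the closure, from 0 (fully open) to 1 (shut). In form: {"dp": [[dx, dy, dz], ...], "twist": [[ax, ay, az], ...], "fingers": [fingers, ...]}. A call has 1 to 10 rows; each row shifts and turns the commanded pose from where the row before left it, along the tool's axes as they then stand; what a row does not reach is not made up. A row lasts 1/10 s, in which the tool goes at most 50 mm and 8.59 degrees, less where a joint would pass 70% of its speed; a pose out of reach is approached as far as the arm can. A call is refused whole if a number of a shift passes 0.05 or a number of a turn 0.15, either way. A call with a gripper value outside its range is refused whole. The fingers move at their own pace and stop on an object; "newtons" is the grip in N (left out, the last holds). Time passes only in rows, so rows that do not move let the fingers close. It gives the time, the measured TCP pose, the force, the opening and the grip force at its end, in the units of the state.
- ctrl.get_state(): the state, without advancing time (a new reading comes with each control period).
- get_image(name): name is "scene" or "side" or "wrist"; returns the picture (420x560x3 uint8, red, green, blue); there is no depth.
- calibration(name): a dict with "fx", "fy", "cx", "cy" (pixels), "eye" and "attitude" of the camera in the world; the wrist camera has in their place "hand_eye" (4x4, takes a point from camera to tool coordinates, whose origin is the TCP and whose axes are the flange's). Camera axes: x right, y up, looking along -z (the intrinsics and any distortion apply to the point x, -y, -z); pixel columns grow to the right and rows downward; lengths in m; the calibration is good to about 2 mm. A picture is of the moment at which its call begins: read the wrist's pose just before it. calibration takes no time and is no camera call.
- ctrl.close_job(): hands the job in; it is judged then, once.
The state is a dict: "time": time; "joint_positions": joint angles; "qd": joint speeds; "joint_torque": joint torques, N m; "position": TCP position; "tool_rot": TCP orientation; "ft_force": force on the tool from outside, world axes, zero at the start; "torque": the same for the moment, N m; "grip_width": opening from 0.0 (shut) to 1.0 (fully open); "grip_force": force on a finger pad.
Only numpy, scipy, OpenCV 4.12 (cv2) and the standard library are available. Lean on these libraries where they do the work, as an engineer would, in place of code of your own. Each camera call takes 0.05 s, during which the arm holds its last target. There are 200 camera calls.

## Working session

There is one attempt and no reset: what is moved stays moved. The work goes in short steps, Python scripts to look and compute and a tool call to move; the robot and the scene stay as the last step left them, time stands still between calls to the robot, and variables do not carry over. Pictures are saved under pics/ and viewed, at most 10 in all, crops included, and the job is handed in when it is done.

Besides the shell and the picture viewer there is one more tool, called after "Emit:" in YAML: its name, and indented under it one key for each argument. apply_moves: Moves the arm, as the interface text tells. Its arguments: {"type":"object","properties":{"dp":{"type":"array"},"twist":{"type":"array"},"fingers":{"type":"array"},"newtons":{"type":"number"}},"required":["dp","twist","fingers"]}

```bash
ls; mkdir -p pics; python3 - <<'E'
from bench import ctrl,get_image,calibration
import cv2
for n in("scene","side","wrist"):
    c=calibration(n);print(n,c)
s=ctrl.get_state();print(s)
for n in("scene","side","wrist"):
    cv2.imwrite(f"pics/{n}0.png",get_image(n)[:,:,::-1])
E
```

```text
pics
scene {'fx': 422.1463042307343, 'fy': 422.1463042307343, 'cx': 276.71069624092036, 'cy': 211.73373939343304, 'eye': array([1.28227621, 0.30663448, 0.74057334]), 'attitude': array([0.54952603, 0.87154089, 1.82889572])}
side {'fx': 409.3605855435482, 'fy': 409.3605855435482, 'cx': 273.08743786060757, 'cy': 215.57047741683633, 'eye': array([ 0.26297385, -0.5340987 ,  0.77233955]), 'attitude': array([ 0.67756837, -0.16319477, -0.47080298])}
wrist {'fx': 326.3531176957823, 'fy': 326.3531176957823, 'cx': 277.07178883642683, 'cy': 207.7749575090717, 'hand_eye': array([[ 1.34803900e-04,  9.55796045e-01,  2.94030445e-01,
         8.10387837e-02],
       [ 9.99999864e-01,  1.93155434e-05, -5.21257592e-04,
        -2.03158193e-05],
       [-5.03895302e-04,  2.94030475e-01, -9.55795912e-01,
        -1.61919376e-01],
       [ 0.00000000e+00,  0.00000000e+00,  0.00000000e+00,
         1.00000000e+00]])}
{'time': 0.0, 'joint_positions': array([ 1.28408601,  0.32180516, -0.07006495,  1.45165608,  0.0226052 ,
        1.3708103 , -0.05687179]), 'qd': array([-1.04785757e-03,  6.14774965e-04,  7.80311453e-05, -8.58047198e-04,
       -4.62064895e-04,  7.76760152e-04, -1.21234716e-03]), 'joint_torque': array([ 4.96910325e-04, -4.91293788e+01, -4.03623031e-01, -3.12533033e+01,
       -6.39680726e-02,  4.38070914e-02,  1.81966166e-04]), 'position': array([ 0.19236678, -0.62030671,  0.22148245]), 'tool_rot': array([-3.10428541e+00, -4.70517894e-01,  6.14893164e-04]), 'ft_force': array([0.34328665, 0.20372024, 0.10764335]), 'torque': array([ 0.01245049, -0.02052094,  0.02881371]), 'grip_force': 0.0, 'grip_width': 0.9983590850719901}
```

View pics/scene0.png

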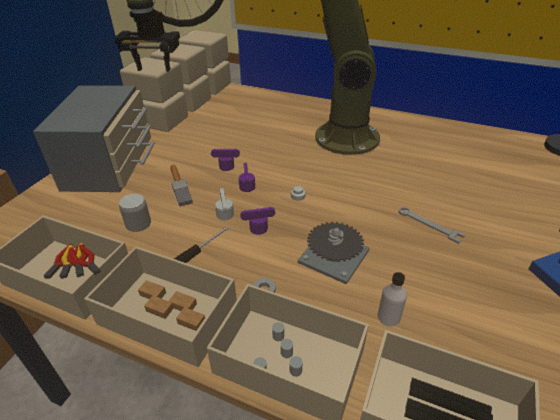

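View pics/side0.png

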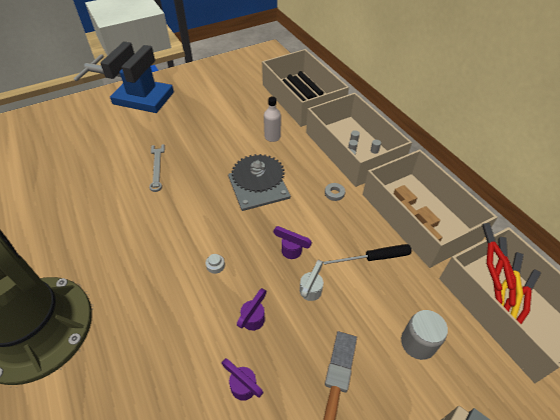

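The scene view shows the grey nut near pixel (224,208), with purple look-alikes around it, and the stand near (336,240). In the side view they are near (312,283) and (258,172). Next I'll enlarge crops of both.

```bash
cat > h.py <<'E'
import numpy as np, cv2
from scipy.spatial.transform import Rotation as R
from bench import ctrl,get_image,calibration
def cam(n,s=None):
    c=calibration(n);K=np.array([[c['fx'],0,c['cx']],[0,c['fy'],c['cy']],[0,0,1]])
    if n=='wrist':
        T=np.eye(4);T[:3,:3]=R.from_rotvec(s['tool_rot']).as_matrix();T[:3,3]=s['position'];T=T@c['hand_eye'];return K,T[:3,:3],T[:3,3]
    return K,R.from_rotvec(c['attitude']).as_matrix(),np.array(c['eye'])
def ray(c,px):
    K,A,e=c;d=np.linalg.inv(K)@[px[0],px[1],1];return e,A@(d*[1,-1,-1])
def atz(c,px,z):
    e,d=ray(c,px);return e+d*(z-e[2])/d[2]
def proj(c,P):
    K,A,e=c;q=(np.atleast_2d(P)-e)@A*[1,-1,-1];q=q@K.T;return q[:,:2]/q[:,2:]
def tri(c1,p1,c2,p2):
    M=[];b=[]
    for c,p in((c1,p1),(c2,p2)):
        e,d=ray(c,p);d=d/np.linalg.norm(d);Q=np.eye(3)-np.outer(d,d);M.append(Q);b.append(Q@e)
    return np.linalg.lstsq(np.vstack(M),np.hstack(b),rcond=None)[0]
E
python3 - <<'E'
from h import *
a=cv2.imread('pics/scene0.png');b=cv2.imread('pics/side0.png')
f=lambda im,x,y,w,h,k:cv2.resize(im[y:y+h,x:x+w],None,fx=k,fy=k,interpolation=cv2.INTER_CUBIC)
cv2.imwrite('pics/c1.png',np.vstack([np.hstack([f(a,195,180,80,60,5),f(b,280,240,80,60,5)]),np.hstack([f(a,290,205,80,60,5),f(b,218,135,80,60,5)])]))
S,D=cam('scene'),cam('side')
for nm,p,q in(('nut',(224,211),(311,288)),('ring',(336,241),(258,173)),('collar',(298,193),(215,263)),('oil',(392,304),(272,124)),('tin',(135,212),(425,333)),('purp',(258,224),(292,248)),('purp2',(247,184),(252,318))):
    print(nm,tri(S,p,D,q).round(3))
E
```

```text
nut [ 0.532 -0.19   0.012]
ring [0.57  0.135 0.051]
collar [ 0.378 -0.035  0.01 ]
oil [0.696 0.295 0.045]
tin [ 0.658 -0.384  0.042]
purp [ 0.546 -0.082  0.013]
purp2 [ 0.393 -0.191  0.009]
```

View pics/c1.png

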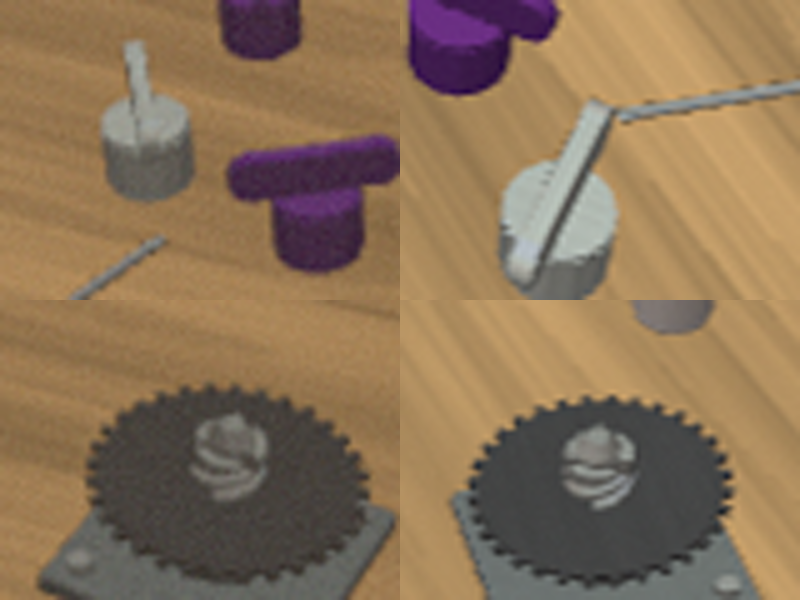

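```bash
python3 - <<'E'
from h import *
S,D=cam('scene'),cam('side')
print('ring',tri(S,(335.7,241.6),D,(258.3,173.1)).round(4),atz(S,(335.7,241.6),.056).round(4),atz(D,(258.3,173.1),.056).round(4))
print('hub',tri(S,(224.4,204.4),D,(311.6,282.6)).round(4),atz(S,(224.4,204.4),.038).round(4),atz(D,(311.6,282.6),.038).round(4))
a,b=atz(D,(319.6,261.),.064),atz(D,(305,295),.064);print('fin',a,b,(a+b)/2,np.degrees(np.arctan2(*(a-b)[1::-1])),np.linalg.norm(a-b))
s=ctrl.get_state();print(R.from_rotvec(s['tool_rot']).as_matrix().round(3))
E
```

```text
ring [0.571  0.1344 0.0501] [0.5763 0.1364 0.056 ] [0.5688 0.1282 0.056 ]
hub [ 0.5309 -0.1887  0.0338] [ 0.5347 -0.1853  0.038 ] [ 0.5298 -0.1913  0.038 ]
fin [ 0.56126132 -0.16786774  0.064     ] [ 0.49478681 -0.22081716  0.064     ] [ 0.52802406 -0.19434245  0.064     ] 38.53863012812507 0.08498529917439035
[[ 0.955  0.296 -0.   ]
 [ 0.296 -0.955  0.001]
 [-0.    -0.001 -1.   ]]
```

Emit:
apply_moves:
  dp:
    - [0.04, -0.0275, 0]
    - [0.04, -0.0275, 0]
    - [0.04, -0.0275, 0]
    - [0.04, -0.0275, 0]
    - [0.04, -0.0275, 0]
    - [0.04, -0.0275, 0]
    - [0.04, -0.0275, 0]
    - [0.04, -0.0275, 0]
    - [0.04, -0.0275, 0]
    - [0.04, -0.0275, 0]
  twist:
    - [0, 0, 0]
    - [0, 0, 0]
    - [0, 0, 0]
    - [0, 0, 0]
    - [0, 0, 0]
    - [0, 0, 0]
    - [0, 0, 0]
    - [0, 0, 0]
    - [0, 0, 0]
    - [0, 0, 0]
  fingers: [0, 0, 0, 0, 0, 0, 0, 0, 0, 0]

```text
time: 1.15
position: [0.4938, -0.238, 0.2225]
tool_rot: [3.106, 0.47, -0.0]
ft_force: [1.1, -1.3, 0.0]
grip_width: 1.001
grip_force: 0.0
```

Emit:
apply_moves:
  dp:
    - [0.04, -0.037, 0]
    - [0.012, 0, 0]
    - [0, 0, 0]
    - [0, 0, 0]
    - [0, 0, 0]
  twist:
    - [0, 0, 0]
    - [0, 0, -0.124]
    - [0, 0, -0.124]
    - [0, 0, -0.124]
    - [0, 0, 0]
  fingers: [0, 0, 0, 0, 0]

```text
time: 1.65
position: [0.5294, -0.1925, 0.2221]
tool_rot: [-2.965, -1.038, 0.001]
ft_force: [0.4, 0.5, -0.1]
grip_width: 0.998
grip_force: 0.0
```

```bash
python3 - <<'E'
from h import *
s=ctrl.get_state();im=get_image('wrist')
print(s['time'],s['position'],s['joint_positions'],R.from_rotvec(s['tool_rot']).as_matrix().round(4))
im=np.ascontiguousarray(im[:,:,::-1]);cv2.imwrite('pics/w1.png',im)
c=cam('wrist',s)
print(proj(c,[[.532,-.188,.038]]),proj(c,[[.5725,.132,.056]]))
E
```

```text
1.65 [ 0.52943241 -0.19253208  0.22212284] [ 0.74001303  0.16860122 -0.48910105  1.65648982  0.08100107  1.3375292
 -0.65920843] [[ 7.816e-01  6.238e-01 -8.000e-04]
 [ 6.238e-01 -7.816e-01  3.000e-04]
 [-4.000e-04 -7.000e-04 -1.000e+00]]
[[275.27246812 180.94042554]] [[  0.80938486 -90.46259904]]
```

View pics/w1.png

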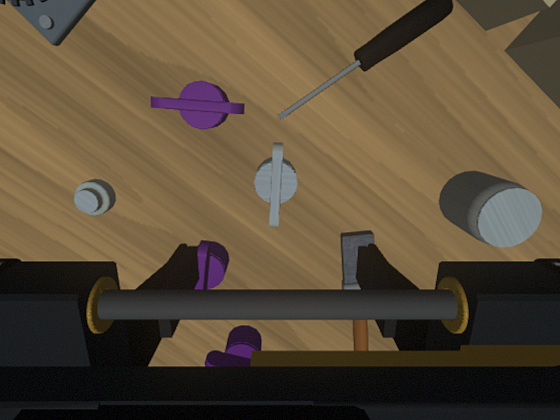

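The wrist view shows the nut straight ahead: hub at (276,181), fin from (278,143) to (274.5,226). The path down is free.

```bash
python3 - <<'E'
from h import *
s=ctrl.get_state();c=cam('wrist',s)
im=cv2.imread('pics/w1.png');hsv=cv2.cvtColor(im,cv2.COLOR_BGR2HSV)
m=((hsv[...,1]<60)&(hsv[...,2]>90)).astype(np.uint8);m[:, :240]=0;m[:,310:]=0;m[:135]=0;m[235:]=0
ys,xs=np.nonzero(m)
print(len(xs),xs.min(),xs.max(),ys.min(),ys.max())
for y in (145,150,155,210,215,220,224):
    x=xs[ys==y];print(y,x.min() if len(x) else 0,x.max() if len(x) else 0)
for y in(170,180,190):
    x=xs[ys==y];print('hub',y,x.min(),x.max())
Rt=R.from_rotvec(s['tool_rot']).as_matrix()
for px,z in(((276,181),.038),((278,143),.06),((274.5,226),.06),((276,184.5),.06)):
    P=atz(c,px,z);print(P.round(4),(Rt.T@(P-s['position'])).round(4))
a,b=atz(c,(278,148),.064),atz(c,(274.7,221),.064);d=Rt.T@(a-b);print(np.degrees(np.arctan2(d[1],d[0])))
E
```

```text
1881 254 297 143 226
145 273 282
150 273 282
155 272 282
210 270 278
215 269 278
220 269 278
224 269 278
hub 170 258 293
hub 180 254 297
hub 190 256 295
[ 0.5324 -0.189   0.038 ] [ 0.0048 -0.001   0.1842]
[ 0.5673 -0.164   0.06  ] [0.0476 0.001  0.1622]
[ 0.4972 -0.2149  0.06  ] [-0.0389 -0.0026  0.1622]
[ 0.5334 -0.1883  0.06  ] [ 0.006  -0.001   0.1622]
2.557450258217765
```

Emit:
apply_moves:
  dp:
    - [0.0045, -0.001, 0.03]
    - [0, 0, 0.04]
    - [0, 0, 0.04]
    - [0, 0, 0.03]
    - [0, 0, 0.025]
    - [0, 0, 0.013]
    - [0, 0, 0]
    - [0, 0, 0]
  twist:
    - [0, 0, 0.044]
    - [0, 0, 0]
    - [0, 0, 0]
    - [0, 0, 0]
    - [0, 0, 0]
    - [0, 0, 0]
    - [0, 0, 0]
    - [0, 0, 0]
  fingers: [0.35, 0.35, 0.35, 0.35, 0.35, 0.35, 0.35, 0.35]
  newtons: 30

```text
time: 2.5
position: [0.5332, -0.1895, 0.0455]
tool_rot: [2.987, 0.97, 0.002]
ft_force: [-0.6, -0.1, 0.3]
grip_width: 0.65
grip_force: 0.0
```

Emit:
apply_moves:
  dp:
    - [0, 0, 0]
    - [0, 0, 0]
    - [0, 0, 0]
    - [0, 0, 0]
    - [0, 0, 0]
    - [0, 0, 0]
    - [0, 0, 0]
    - [0, 0, 0]
  twist:
    - [0, 0, 0]
    - [0, 0, 0]
    - [0, 0, 0]
    - [0, 0, 0]
    - [0, 0, 0]
    - [0, 0, 0]
    - [0, 0, 0]
    - [0, 0, 0]
  fingers: [1, 1, 1, 1, 1, 1, 1, 1]
  newtons: 30

```text
time: 3.3
position: [0.5322, -0.189, 0.0444]
tool_rot: [-2.987, -0.972, 0.001]
ft_force: [-1.6, 0.3, 0.0]
grip_width: 0.114
grip_force: 30.0
```

Emit:
apply_moves:
  dp:
    - [0, 0, -0.02]
    - [0, 0, -0.035]
    - [0, 0, -0.035]
    - [0, 0, -0.035]
    - [0, 0, -0.035]
    - [0, 0, 0]
  twist:
    - [0, 0, 0]
    - [0, 0, 0]
    - [0, 0, 0]
    - [0, 0, 0]
    - [0, 0, 0]
    - [0, 0, 0]
  fingers: [1, 1, 1, 1, 1, 1]

```text
time: 3.9
position: [0.5353, -0.1899, 0.2095]
tool_rot: [2.982, 0.97, 0.01]
ft_force: [0.8, -0.1, -2.9]
grip_width: 0.112
grip_force: 30.0
```

Emit:
apply_moves:
  dp:
    - [0, 0, 0]
    - [0, 0, 0]
    - [0, 0, 0]
    - [0, 0, 0]
    - [0, 0, 0]
    - [0, 0, 0]
    - [0, 0, 0]
    - [0, 0, 0]
    - [0, 0, 0]
    - [0, 0, 0]
  twist:
    - [0, 0, -0.143]
    - [0, 0, -0.143]
    - [0, 0, -0.143]
    - [0, 0, -0.143]
    - [0, 0, -0.143]
    - [0, 0, -0.143]
    - [0, 0, -0.143]
    - [0, 0, -0.143]
    - [0, 0, -0.143]
    - [0, 0, -0.143]
  fingers: [1, 1, 1, 1, 1, 1, 1, 1, 1, 1]

```text
time: 4.9
position: [0.5313, -0.189, 0.2024]
tool_rot: [-1.609, -2.694, 0.001]
ft_force: [-0.2, 0.4, -3.3]
grip_width: 0.112
grip_force: 30.0
```

Emit:
apply_moves:
  dp:
    - [0.027, 0.031, 0]
    - [0.027, 0.031, 0]
    - [0.027, 0.031, 0]
    - [0.027, 0.031, 0]
    - [0.027, 0.031, 0]
    - [0.027, 0.031, 0]
    - [0, 0, 0]
    - [0, 0, 0]
  twist:
    - [0, 0, 0]
    - [0, 0, 0]
    - [0, 0, 0]
    - [0, 0, 0]
    - [0, 0, 0]
    - [0, 0, 0]
    - [0, 0, 0]
    - [0, 0, 0]
  fingers: [1, 1, 1, 1, 1, 1, 1, 1]

```text
time: 5.7
position: [0.6198, 0.0427, 0.2024]
tool_rot: [-1.613, -2.693, 0.002]
ft_force: [0.3, -0.9, -3.7]
grip_width: 0.115
grip_force: 30.0
```

```bash
python3 - <<'E'
from h import *
s=ctrl.get_state();im=get_image('wrist')
print(s['time'],s['position'],s['joint_positions'].round(3),R.from_rotvec(s['tool_rot']).as_matrix().round(4))
cv2.imwrite('pics/w2.png',im[:,:,::-1]);np.savez('w2.npz',**s)
c=cam('wrist',s);print(proj(c,[.5725,.132,.056]))
E
```

```text
5.7 [0.61979259 0.04271994 0.20240313] [ 0.475  0.359 -0.74   1.531  0.244  1.35   0.204] [[-4.721e-01  8.816e-01 -3.300e-03]
 [ 8.816e-01  4.721e-01  4.000e-04]
 [ 1.900e-03 -2.700e-03 -1.000e+00]]
[[278.08710634  83.95626486]]
```

View pics/w2.png

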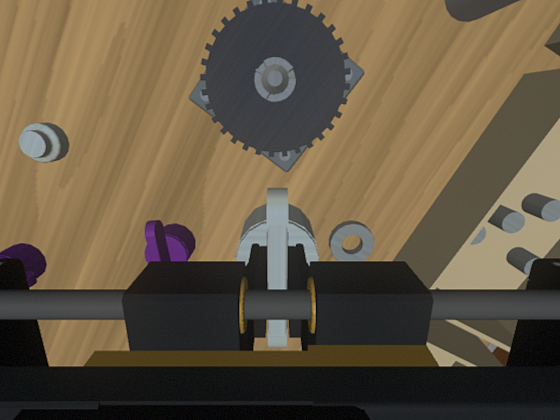

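The chainring is at about (276,79) with the post at (275,78), and three light gaps or stops are visible on the post. The nut is held with the fin column at x=277 and its far end at y=188. I'll fit the ring and check where the nut sits in the grip.

```bash
python3 - <<'E'
from h import *
from scipy.optimize import least_squares
s=dict(np.load('w2.npz'));c=cam('wrist',s);Rt=R.from_rotvec(s['tool_rot']).as_matrix()
im=cv2.imread('pics/w2.png');hsv=cv2.cvtColor(im,cv2.COLOR_BGR2HSV)
m=((hsv[...,2]<85)&(hsv[...,1]<110)).astype(np.uint8);m[170:]=0;m[:,:190]=0;m[:,365:]=0
m=cv2.morphologyEx(m,cv2.MORPH_OPEN,np.ones((3,3)))
n,l,st,ce=cv2.connectedComponentsWithStats(m);k=1+st[1:,4].argmax();print(st[k])
ct=max(cv2.findContours((l==k).astype(np.uint8),cv2.RETR_EXTERNAL,cv2.CHAIN_APPROX_NONE)[0],key=len)[:,0,:].astype(float)
P=np.array([atz(c,p,.056) for p in ct if p[1]>2]) # contour to plane
f=lambda v:np.hypot(P[:,0]-v[0],P[:,1]-v[1])-v[2]
r=least_squares(f,[.5725,.132,.065],loss='soft_l1',f_scale=.002);print(r.x, np.std(f(r.x)))
# post: fit light blob
q=(hsv[...,2]>95)&(l!=k);q[:50]=0;q[108:]=0;q[:,:245]=0;q[:,305:]=0
ys,xs=np.nonzero(q);print('post bbox',xs.min(),xs.max(),ys.min(),ys.max(),atz(c,((xs.min()+xs.max())/2,(ys.min()+ys.max())/2),.077))
C=np.array([r.x[0],r.x[1],.056])
print('pred top of post',proj(c,C+[0,0,.033]),'shoulder',proj(c,C+[0,0,.021]))
# nut feature prediction, axis at tool(0,0)
t=np.linspace(0,2*np.pi,72)
for z,nm in((.0444,'rim'),(.0064,'hubtop')):
    e=proj(c,(np.c_[.0235*np.cos(t),.0235*np.sin(t),0*t+z])@Rt.T+s['position']);print(nm,e.min(0),e.max(0))
for x,z in((.045,-.0066),(.045,-.0196),(.045,.0064),(.032,-.0196)):print('fin end',x,z,proj(c,Rt@[x,0,z]+s['position']))
crop=cv2.resize(im[45:115,235:315],None,fx=5,fy=5,interpolation=cv2.INTER_CUBIC)
cr2=cv2.resize(im[180:262,225:330],(400,350),interpolation=cv2.INTER_CUBIC)
cv2.imwrite('pics/c2.png',np.hstack([crop,cr2]))
E
```

```text
[  201     0   149   157 15666]
[0.56909409 0.13238396 0.0625786 ] 0.001841388695454901
post bbox 254 295 57 101 [0.56875665 0.13275022 0.077     ]
pred top of post [[274.49553676  78.35885139]] shoulder [[274.6527375   79.62828078]]
rim [242.34763786 198.97153769] [311.74541632 263.80310739]
hubtop [235.46860242 217.68605394] [318.54875934 293.45929413]
fin end 0.045 -0.0066 [[276.99478618 184.52579481]]
fin end 0.045 -0.0196 [[276.97396822 191.06513535]]
fin end 0.045 0.0064 [[277.0125866  178.93432423]]
fin end 0.032 -0.0196 [[276.97267982 218.44861582]]
```

View pics/c2.png

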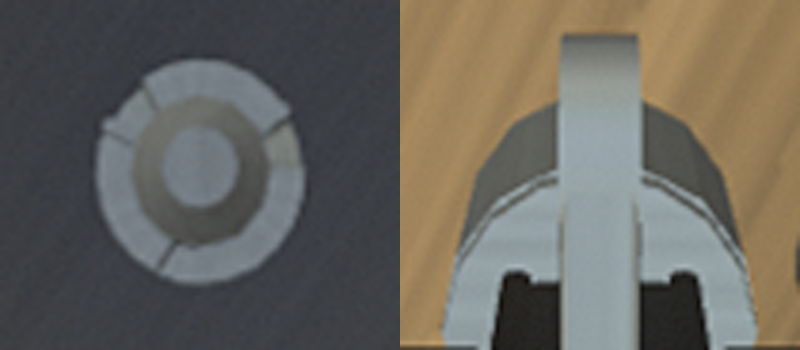

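Stand axis is at (0.569, 0.1325); the two fits agree. The nut sits about 2 mm back along tool x. I'll look again with the nut level with the shoulder, so any camera bias cancels.

Emit:
apply_moves:
  dp:
    - [0, 0, 0.027]
    - [0, 0, 0.027]
    - [0, 0, 0.027]
    - [0, 0, 0]
    - [0, 0, 0]
    - [0, 0, 0]
  twist:
    - [0, 0, 0]
    - [0, 0, 0]
    - [0, 0, 0]
    - [0, 0, 0]
    - [0, 0, 0]
    - [0, 0, 0]
  fingers: [1, 1, 1, 1, 1, 1]

```text
time: 6.35
position: [0.6219, 0.0404, 0.1252]
tool_rot: [1.619, 2.689, 0.002]
ft_force: [-0.0, 0.1, -2.9]
grip_width: 0.114
grip_force: 30.0
```

```bash
python3 - <<'E'
from h import *
s=ctrl.get_state();im=get_image('wrist')[:,:,::-1]
print(s['time'],s['position'],s['joint_positions'].round(3),R.from_rotvec(s['tool_rot']).as_matrix().round(4))
cv2.imwrite('pics/w3.png',im);np.savez('w3.npz',**s)
c=cam('wrist',s);C=np.array([.569,.1325,.056]);Rt=R.from_rotvec(s['tool_rot']).as_matrix()
print(proj(c,[C,C+[0,0,.021],C+[0,0,.033]]))
t=np.linspace(0,2*np.pi,72)
e=proj(c,np.c_[.017*np.cos(t),.017*np.sin(t),0*t+.021]+C);print('shoulder',e.min(0),e.max(0))
e=proj(c,np.c_[.006*np.cos(t),.006*np.sin(t),0*t+.033]+C);print('nose',e.min(0),e.max(0))
e=proj(c,(np.c_[.032+.013*np.cos(t),0*t,-.0066+.013*np.sin(t)])@Rt.T+s['position']);print('ear min y',e.min(0))
cv2.imwrite('pics/c3.png',np.hstack([cv2.resize(im[0:110,225:335],(550,550),interpolation=cv2.INTER_CUBIC)]))
E
```

```text
6.35 [0.62186578 0.04043671 0.12517374] [ 0.463  0.416 -0.719  1.624  0.29   1.209  0.17 ] [[-4.678e-01  8.838e-01  2.500e-03]
 [ 8.838e-01  4.678e-01 -2.000e-04]
 [-1.400e-03  2.100e-03 -1.000e+00]]
[[271.26581777  66.93253313]
 [270.7203338   62.7850445 ]
 [270.35456533  60.00399013]]
shoulder [242.00481703  30.764047  ] [299.42560003  93.18500724]
nose [259.58139548  48.15919999] [281.11789356  71.62031524]
ear min y [276.97490423 183.87259102]
```

View pics/c3.png

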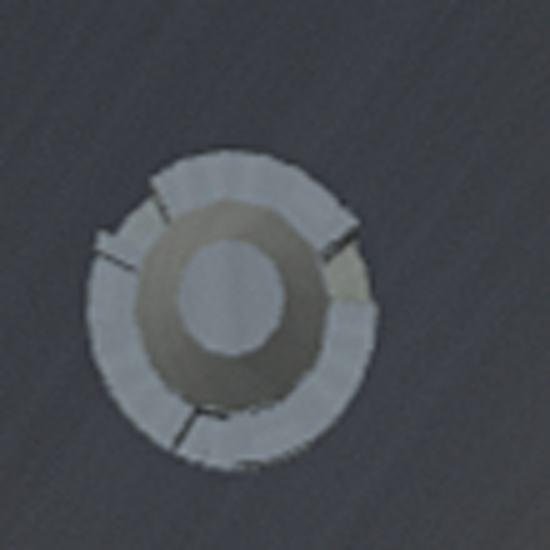

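The nose is at (271,59) with two gaps clearly in view; predictions agree within 0.5 mm. Now I'll raise and move over the post.

Emit:
apply_moves:
  dp:
    - [0, 0, -0.025]
    - [0.027, -0.0008, 0]
    - [0.027, -0.0008, 0]
    - [0.027, -0.0008, 0]
    - [0.028, -0.0009, 0]
    - [0, 0, 0]
    - [0, 0, 0]
    - [0, 0, 0]
  twist:
    - [0, 0, 0]
    - [0, 0, 0]
    - [0, 0, 0]
    - [0, 0, 0]
    - [0, 0, 0]
    - [0, 0, 0]
    - [0, 0, 0]
    - [0, 0, 0]
  fingers: [1, 1, 1, 1, 1, 1, 1, 1]

```text
time: 7.2
position: [0.5678, 0.1346, 0.1494]
tool_rot: [1.62, 2.689, 0.0]
ft_force: [0.6, -1.3, -3.2]
grip_width: 0.115
grip_force: 30.0
```

```bash
cat > st.py <<'E'
from h import *
s=ctrl.get_state();Rt=R.from_rotvec(s['tool_rot']).as_matrix()
d=Rt.T@(np.array([.569,.1325,.056])-s['position'])
print('t',s['time'],'post in tool',d.round(4),'rim above seat',round(s['position'][2]-.0444-.056,4),'z axis',Rt[:,2].round(4),'yaw',np.degrees(np.arctan2(Rt[1,0],Rt[0,0])).round(1),'j7',s['joint_positions'][6].round(3))
print('F',s['ft_force'].round(1),'Ftool',(Rt.T@s['ft_force']).round(1),'M',s['torque'].round(2),s['grip_width'])
E
python3 - <<'E'
import st
im=st.get_image('scene')[:,:,::-1];b=st.get_image('side')[:,:,::-1]
f=lambda i,x,y:st.cv2.resize(i[y:y+100,x:x+80],None,fx=5,fy=5,interpolation=2)
st.cv2.imwrite('pics/c4.png',st.np.hstack([f(im,295,180),f(b,220,90)]))
E
```

```text
t 7.2 post in tool [-0.0023 -0.0001  0.0934] rim above seat 0.049 z axis [ 1.8e-03 -9.0e-04 -1.0e+00] yaw 117.9 j7 0.027
F [ 0.6 -1.3 -3.2] Ftool [-1.4 -0.1  3.2] M [ 0.02 -0.11  0.04] 0.11456175257943835
```

View pics/c4.png

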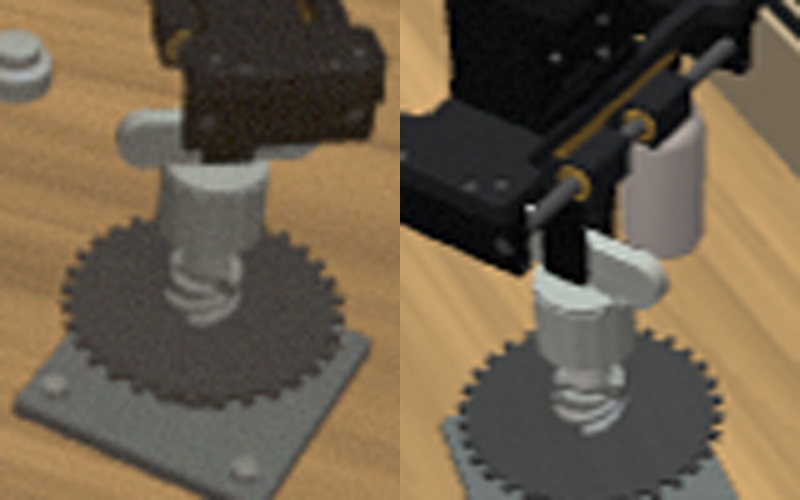

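```bash
python3 - <<'E'
from h import *
C=np.array([.569,.1325,.056])
for n,o in(('scene',(295,180)),('side',(220,90))):
    c=cam(n);print(n,((proj(c,[C,C+[0,0,.021],C+[0,0,.033],C+[0,0,.049],C+[0,0,.068],C+[0,0,.087]])-o)*5).round(0).tolist())
    p=proj(c,[C,C+[.01,0,0],C+[0,.01,0]])*5;print('px per cm',(p[1:]-p[0]).round(1).tolist())
E
```

```text
scene [[200.0, 296.0], [204.0, 263.0], [206.0, 244.0], [208.0, 217.0], [211.0, 186.0], [215.0, 153.0]]
px per cm [[-6.5, 13.6], [20.5, 5.7]]
side [[188.0, 410.0], [186.0, 379.0], [186.0, 361.0], [184.0, 337.0], [183.0, 306.0], [181.0, 276.0]]
px per cm [[17.9, -6.7], [-9.0, -12.4]]
```

Emit:
apply_moves:
  dp:
    - [-0.0007, 0, 0.01]
    - [0, 0, 0.01]
    - [0, 0, 0.003]
    - [0, 0, 0.002]
    - [0, 0, 0]
    - [0, 0, 0]
  twist:
    - [0, 0, 0]
    - [0, 0, 0]
    - [0, 0, 0]
    - [0, 0, 0]
    - [0, 0, 0]
    - [0, 0, 0]
  fingers: [1, 1, 1, 1, 1, 1]

```text
time: 7.9
position: [0.5673, 0.1353, 0.1237]
tool_rot: [1.619, 2.692, 0.0]
ft_force: [0.0, -0.5, -3.1]
grip_width: 0.114
grip_force: 30.0
```

```bash
python3 st.py
```

```text
t 7.9 post in tool [-0.0033  0.0002  0.0677] rim above seat 0.0233 z axis [ 3.e-04  1.e-04 -1.e+00] yaw 118.0 j7 0.013
F [ 0.  -0.5 -3.1] Ftool [-0.5 -0.2  3.1] M [-0.   -0.18 -0.07] 0.1140594147715313
```

Emit:
apply_moves:
  dp:
    - [0, 0, 0.0015]
    - [0, 0, 0.0015]
    - [0, 0, 0]
  twist:
    - [0, 0, 0]
    - [0, 0, 0]
    - [0, 0, 0]
  fingers: [1, 1, 1]

```text
time: 8.2
position: [0.567, 0.1351, 0.1203]
tool_rot: [-1.619, -2.692, 0.0]
ft_force: [-0.2, 0.7, -3.4]
grip_width: 0.117
grip_force: 30.0
```

```bash
python3 st.py
```

```text
t 8.2 post in tool [-0.0033  0.0006  0.0643] rim above seat 0.0199 z axis [-3.e-04 -2.e-04 -1.e+00] yaw 118.0 j7 0.012
F [-0.2  0.7 -3.4] Ftool [0.7 0.1 3.4] M [-0.07 -0.11  0.04] 0.11673254882859159
```

Emit:
apply_moves:
  dp:
    - [0, 0, 0.001]
    - [0, 0, 0.001]
    - [0, 0, 0]
  twist:
    - [0, 0, 0]
    - [0, 0, 0]
    - [0, 0, 0]
  fingers: [1, 1, 1]

```text
time: 8.5
position: [0.5673, 0.1353, 0.1191]
tool_rot: [1.619, 2.692, 0.0]
ft_force: [-1.4, 0.2, 0.9]
grip_width: 0.115
grip_force: 30.0
```

```bash
python3 st.py
```

```text
t 8.5 post in tool [-0.0032  0.0002  0.0631] rim above seat 0.0187 z axis [ 5.e-04 -2.e-04 -1.e+00] yaw 118.0 j7 0.01
F [-1.4  0.2  0.9] Ftool [ 0.8 -1.1 -0.9] M [-0.12  0.17 -0.06] 0.11470762716832729
```

Emit:
apply_moves:
  dp:
    - [0, -0.0003, 0.0005]
    - [0, -0.0003, 0]
    - [0, -0.0003, 0]
    - [0, 0, 0]
  twist:
    - [0, 0, -0.1]
    - [0, 0, -0.1]
    - [0, 0, -0.1]
    - [0, 0, 0]
  fingers: [1, 1, 1, 1]

```text
time: 8.9
position: [0.5673, 0.135, 0.119]
tool_rot: [1.197, 2.903, 0.002]
ft_force: [0.6, -0.7, 3.5]
grip_width: 0.113
grip_force: 30.0
```

```bash
python3 st.py
```

```text
t 8.9 post in tool [-0.0029 -0.0007  0.063 ] rim above seat 0.0186 z axis [ 2.1e-03  5.0e-04 -1.0e+00] yaw 135.2 j7 0.294
F [ 0.6 -0.7  3.5] Ftool [-0.9  0.  -3.5] M [ 0.02 -0.09  0.04] 0.11284448354585523
```

Emit:
apply_moves:
  dp:
    - [0, -0.0003, 0.0003]
    - [0, -0.0003, 0]
    - [0, -0.0003, 0]
    - [0, 0, 0]
  twist:
    - [0, 0, -0.1]
    - [0, 0, -0.1]
    - [0, 0, -0.1]
    - [0, 0, 0]
  fingers: [1, 1, 1, 1]

```text
time: 9.3
position: [0.5669, 0.1344, 0.119]
tool_rot: [0.752, 3.048, 0.002]
ft_force: [-0.8, 0.5, 4.3]
grip_width: 0.116
grip_force: 30.0
```

```bash
python3 st.py
```

```text
t 9.3 post in tool [-0.0026 -0.0008  0.063 ] rim above seat 0.0186 z axis [ 2.5e-03  5.0e-04 -1.0e+00] yaw 152.3 j7 0.574
F [-0.8  0.5  4.3] Ftool [ 1.   0.1 -4.3] M [ 0.05 -0.1   0.07] 0.11630041926626786
```

Emit:
apply_moves:
  dp:
    - [0, -0.0003, 0.0003]
    - [0, -0.0003, 0]
    - [0, -0.0003, 0]
    - [0, 0, 0]
  twist:
    - [0, 0, -0.1]
    - [0, 0, -0.1]
    - [0, 0, -0.1]
    - [0, 0, 0]
  fingers: [1, 1, 1, 1]

```text
time: 9.7
position: [0.5668, 0.1337, 0.1189]
tool_rot: [0.289, 3.125, 0.002]
ft_force: [0.2, 0.5, 5.3]
grip_width: 0.108
grip_force: 30.0
```

```bash
python3 st.py
```

```text
t 9.7 post in tool [-0.0022 -0.0009  0.0629] rim above seat 0.0185 z axis [ 3.e-03  8.e-04 -1.e+00] yaw 169.4 j7 0.853
F [0.2 0.5 5.3] Ftool [-0.1  0.5 -5.3] M [ 0.08 -0.11  0.05] 0.10795413158735435
```

Emit:
apply_moves:
  dp:
    - [0, -0.0003, 0.0002]
    - [0, -0.0003, 0]
    - [0, 0, 0]
  twist:
    - [0, 0, -0.1]
    - [0, 0, -0.1]
    - [0, 0, 0]
  fingers: [1, 1, 1]

```text
time: 10.0
position: [0.5663, 0.1334, 0.1188]
tool_rot: [-0.025, 3.139, 0.001]
ft_force: [-1.1, -0.1, 7.0]
grip_width: 0.108
grip_force: 30.0
```

```bash
python3 st.py
```

```text
t 10.0 post in tool [-0.0026 -0.001   0.0628] rim above seat 0.0184 z axis [ 2.1e-03  8.0e-04 -1.0e+00] yaw -179.1 j7 1.038
F [-1.1 -0.1  7. ] Ftool [ 1.1 -0.1 -7. ] M [0.08 0.21 0.02] 0.10764883369965503
```

Emit:
apply_moves:
  dp:
    - [0, -0.0003, 0]
    - [0, -0.0003, 0]
    - [0, 0, 0]
  twist:
    - [0, 0, -0.1]
    - [0, 0, -0.1]
    - [0, 0, 0]
  fingers: [1, 1, 1]

```text
time: 10.3
position: [0.566, 0.1317, 0.1169]
tool_rot: [-0.336, 3.122, 0.0]
ft_force: [2.0, 0.9, -3.6]
grip_width: 0.113
grip_force: 30.0
```

```bash
python3 st.py
```

```text
t 10.3 post in tool [-0.003   0.0001  0.0609] rim above seat 0.0165 z axis [ 1.e-03  3.e-04 -1.e+00] yaw -167.7 j7 1.221
F [ 2.   0.9 -3.6] Ftool [-2.2  0.5  3.6] M [ 0.1  -0.75  0.07] 0.11294964059342998
```

The contact force vanished and the nut sank 2 mm, so it is over the gap. Letting it down.

Emit:
apply_moves:
  dp:
    - [0, 0, 0.0015]
    - [0, 0, 0.0015]
    - [0, 0, 0]
  twist:
    - [0, 0, 0]
    - [0, 0, 0]
    - [0, 0, 0]
  fingers: [1, 1, 1]

```text
time: 10.6
position: [0.5657, 0.1319, 0.1138]
tool_rot: [-0.338, 3.123, 0.0]
ft_force: [3.4, 0.1, -5.4]
grip_width: 0.112
grip_force: 30.0
```

```bash
python3 st.py
```

```text
t 10.6 post in tool [-0.0033 -0.0001  0.0578] rim above seat 0.0134 z axis [ 6.e-04  2.e-04 -1.e+00] yaw -167.7 j7 1.22
F [ 3.4  0.1 -5.4] Ftool [-3.3 -0.6  5.4] M [ 0.28 -1.11  0.04] 0.11228316554435876
```

Emit:
apply_moves:
  dp:
    - [-0.0004, 0, 0.001]
    - [0, 0, 0.001]
    - [0, 0, 0]
  twist:
    - [0, 0, 0]
    - [0, 0, 0]
    - [0, 0, 0]
  fingers: [1, 1, 1]

```text
time: 10.9
position: [0.5658, 0.1322, 0.1121]
tool_rot: [0.34, -3.123, 0.0]
ft_force: [2.4, 0.8, -3.8]
grip_width: 0.108
grip_force: 30.0
```

```bash
python3 st.py
```

```text
t 10.9 post in tool [-0.0032 -0.0004  0.0561] rim above seat 0.0117 z axis [-1.e-04 -0.e+00 -1.e+00] yaw -167.6 j7 1.219
F [ 2.4  0.8 -3.8] Ftool [-2.6  0.2  3.8] M [ 0.27 -0.75 -0.04] 0.10795093408006838
```

Emit:
apply_moves:
  dp:
    - [-0.0004, 0, 0.0007]
    - [0, 0, 0.0003]
    - [0, 0, 0]
  twist:
    - [0, 0, 0]
    - [0, 0, 0]
    - [0, 0, 0]
  fingers: [1, 1, 1]

```text
time: 11.2
position: [0.566, 0.1322, 0.1113]
tool_rot: [0.341, -3.122, 0.0]
ft_force: [-0.6, 0.9, -0.8]
grip_width: 0.114
grip_force: 30.0
```

```bash
python3 st.py
```

```text
t 11.2 post in tool [-0.0031 -0.0003  0.0553] rim above seat 0.0109 z axis [-6.e-04 -3.e-04 -1.e+00] yaw -167.6 j7 1.218
F [-0.6  0.9 -0.8] Ftool [0.4 1.  0.8] M [ 0.09 -0.26 -0.02] 0.11425672567792394
```

Emit:
apply_moves:
  dp:
    - [0, 0.0003, 0.0004]
    - [0, 0.0003, 0.0004]
    - [0, 0.0003, 0.0004]
    - [0, 0, 0]
  twist:
    - [0, 0, 0.1]
    - [0, 0, 0.1]
    - [0, 0, 0.1]
    - [0, 0, 0]
  fingers: [1, 1, 1, 1]

```text
time: 11.6
position: [0.5659, 0.1332, 0.1101]
tool_rot: [-0.13, -3.139, 0.001]
ft_force: [1.3, 0.7, -0.8]
grip_width: 0.118
grip_force: 30.0
```

```bash
python3 st.py
```

```text
t 11.6 post in tool [-0.0032 -0.0004  0.0541] rim above seat 0.0097 z axis [-2.e-04 -4.e-04 -1.e+00] yaw 175.3 j7 0.942
F [ 1.3  0.7 -0.8] Ftool [-1.2  0.8  0.8] M [ 0.23 -0.33 -0.04] 0.11765390519160988
```

Smooth. Continue with the thread pitch.

Emit:
apply_moves:
  dp:
    - [0, 0.0003, 0.0004]
    - [0, 0.0003, 0.0004]
    - [0, 0.0003, 0.0005]
    - [0, 0.0003, 0.0004]
    - [0, 0.0003, 0.0004]
    - [0, 0, 0]
  twist:
    - [0, 0, 0.1]
    - [0, 0, 0.1]
    - [0, 0, 0.1]
    - [0, 0, 0.1]
    - [0, 0, 0.1]
    - [0, 0, 0]
  fingers: [1, 1, 1, 1, 1, 1]

```text
time: 12.2
position: [0.5662, 0.1344, 0.1079]
tool_rot: [-0.9, -3.01, 0.001]
ft_force: [-0.3, -0.4, -1.1]
grip_width: 0.111
grip_force: 30.0
```

```bash
python3 st.py
```

```text
t 12.2 post in tool [-0.0034 -0.      0.0519] rim above seat 0.0075 z axis [-5.e-04 -6.e-04 -1.e+00] yaw 146.7 j7 0.477
F [-0.3 -0.4 -1.1] Ftool [ 0.1 -0.5  1.1] M [ 0.05 -0.29 -0.03] 0.11094684928214946
```

Emit:
apply_moves:
  dp:
    - [0, 0.0003, 0.0004]
    - [0, 0.0003, 0.0004]
    - [0, 0.0003, 0.0005]
    - [0, 0.0003, 0.0004]
    - [0, 0.0003, 0.0004]
    - [0, 0.0003, 0.0005]
    - [0, 0, 0]
  twist:
    - [0, 0, 0.1]
    - [0, 0, 0.1]
    - [0, 0, 0.1]
    - [0, 0, 0.1]
    - [0, 0, 0.1]
    - [0, 0, 0.1]
    - [0, 0, 0]
  fingers: [1, 1, 1, 1, 1, 1, 1]

```text
time: 12.9
position: [0.5676, 0.1356, 0.1053]
tool_rot: [-1.747, -2.611, 0.001]
ft_force: [1.4, 0.1, -0.1]
grip_width: 0.115
grip_force: 30.0
```

```bash
python3 st.py
```

```text
t 12.9 post in tool [-0.0034  0.0001  0.0493] rim above seat 0.0049 z axis [-5.e-04 -4.e-04 -1.e+00] yaw 112.4 j7 -0.087
F [ 1.4  0.1 -0.1] Ftool [-0.4  1.4  0.1] M [ 0.05 -0.23 -0.07] 0.1149942936847262
```

Emit:
apply_moves:
  dp:
    - [0, 0.0003, 0.0004]
    - [0, 0.0003, 0.0004]
    - [0, 0.0003, 0.0005]
    - [0, 0.0003, 0.0004]
    - [0, 0.0003, 0.0004]
    - [0, 0.0003, 0.0005]
    - [0, 0, 0]
  twist:
    - [0, 0, 0.1]
    - [0, 0, 0.1]
    - [0, 0, 0.1]
    - [0, 0, 0.1]
    - [0, 0, 0.1]
    - [0, 0, 0.1]
    - [0, 0, 0]
  fingers: [1, 1, 1, 1, 1, 1, 1]

```text
time: 13.6
position: [0.5694, 0.1358, 0.1026]
tool_rot: [-2.44, -1.979, 0.001]
ft_force: [0.1, -1.0, -0.4]
grip_width: 0.112
grip_force: 30.0
```

```bash
python3 st.py
```

```text
t 13.6 post in tool [-0.0033  0.0004  0.0466] rim above seat 0.0022 z axis [-6.e-04 -4.e-04 -1.e+00] yaw 78.1 j7 -0.656
F [ 0.1 -1.  -0.4] Ftool [-1.   0.4  0.4] M [-0.01 -0.13 -0.05] 0.11233273625596076
```

Emit:
apply_moves:
  dp:
    - [0, 0.0003, 0.0004]
    - [0, 0.0003, 0.0004]
    - [0, 0.0003, 0.0004]
    - [0, 0, 0]
  twist:
    - [0, 0, 0.1]
    - [0, 0, 0.1]
    - [0, 0, 0.1]
    - [0, 0, 0]
  fingers: [1, 1, 1, 1]

```text
time: 14.0
position: [0.5702, 0.1356, 0.1014]
tool_rot: [-2.708, -1.593, 0.001]
ft_force: [0.9, -1.1, -1.3]
grip_width: 0.115
grip_force: 30.0
```

```bash
python3 st.py
```

```text
t 14.0 post in tool [-0.0032  0.0005  0.0454] rim above seat 0.001 z axis [-6.e-04 -3.e-04 -1.e+00] yaw 60.9 j7 -0.941
F [ 0.9 -1.1 -1.3] Ftool [-0.5  1.3  1.3] M [-0.03 -0.08 -0.05] 0.11524612029428292
```

Emit:
apply_moves:
  dp:
    - [0, 0.0002, 0.0004]
    - [0, 0.0003, 0.0004]
    - [0, 0, 0]
  twist:
    - [0, 0, 0.1]
    - [0, 0, 0.1]
    - [0, 0, 0]
  fingers: [1, 1, 1]

```text
time: 14.3
position: [0.5706, 0.1352, 0.1005]
tool_rot: [2.853, 1.315, -0.001]
ft_force: [0.5, -0.1, -1.3]
grip_width: 0.112
grip_force: 30.0
```

```bash
python3 st.py
```

```text
t 14.3 post in tool [-0.0031  0.0005  0.0445] rim above seat 0.0001 z axis [-6.e-04 -4.e-04 -1.e+00] yaw 49.5 j7 -1.131
F [ 0.5 -0.1 -1.3] Ftool [0.2 0.5 1.3] M [-0.03 -0.07 -0.  ] 0.11210182209055346
```

Emit:
apply_moves:
  dp:
    - [0, 0.0003, 0.0004]
    - [0, 0.0003, 0.0004]
    - [0, 0, 0]
  twist:
    - [0, 0, 0.1]
    - [0, 0, 0.1]
    - [0, 0, 0]
  fingers: [1, 1, 1]

```text
time: 14.6
position: [0.5715, 0.135, 0.1004]
tool_rot: [2.97, 1.024, 0.001]
ft_force: [-0.5, -0.3, 0.9]
grip_width: 0.114
grip_force: 30.0
```

```bash
python3 st.py
```

```text
t 14.6 post in tool [-0.0035  0.0004  0.0444] rim above seat -0.0 z axis [ 4.e-04 -2.e-04 -1.e+00] yaw 38.0 j7 -1.321
F [-0.5 -0.3  0.9] Ftool [-0.6 -0.1 -0.9] M [-0.09  0.06 -0.06] 0.11384934662583347
```

The rim has stopped descending and is resting on the seat. One small snug turn.

Emit:
apply_moves:
  dp:
    - [0, 0.0003, 0.0001]
    - [0, 0.0001, 0]
    - [0, 0, 0]
  twist:
    - [0, 0, 0.1]
    - [0, 0, 0.05]
    - [0, 0, 0]
  fingers: [1, 1, 1]

```text
time: 14.9
position: [0.5717, 0.1344, 0.1003]
tool_rot: [3.038, 0.799, 0.0]
ft_force: [-0.8, -0.6, 4.1]
grip_width: 0.108
grip_force: 30.0
```

```bash
python3 st.py
```

```text
t 14.9 post in tool [-0.0033  0.0003  0.0443] rim above seat -0.0001 z axis [ 5.e-04 -6.e-04 -1.e+00] yaw 29.5 j7 -1.464
F [-0.8 -0.6  4.1] Ftool [-1.   0.1 -4.1] M [-0.26  0.15 -0.07] 0.10781843568879033
```

Seated (rim at 0 mm, light pressure). I'll release, rise and check.

Emit:
apply_moves:
  dp:
    - [0, 0, 0]
    - [0, 0, 0]
    - [0, 0, 0]
    - [0, 0, -0.01]
    - [0, 0, -0.03]
    - [0, 0, -0.04]
    - [-0.04, 0, -0.03]
    - [-0.04, 0, 0]
    - [0, 0, 0]
    - [0, 0, 0]
  twist:
    - [0, 0, 0]
    - [0, 0, 0]
    - [0, 0, 0]
    - [0, 0, 0]
    - [0, 0, 0]
    - [0, 0, 0]
    - [0, 0, 0]
    - [0, 0, 0]
    - [0, 0, 0]
    - [0, 0, 0]
  fingers: [0.4, 0.4, 0.4, 0.4, 0.4, 0.4, 0.4, 0.4, 0.4, 0.4]

```text
time: 15.9
position: [0.5017, 0.0953, 0.2108]
tool_rot: [3.039, 0.79, 0.003]
ft_force: [0.4, 0.2, 0.3]
grip_width: 0.599
grip_force: 0.0
```

```bash
python3 st.py; python3 - <<'E'
from h import *
a=get_image('scene')[:,:,::-1];b=get_image('side')[:,:,::-1];s=ctrl.get_state();w=get_image('wrist')[:,:,::-1]
f=lambda i,x,y:cv2.resize(i[y:y+80,x:x+80],(400,400),interpolation=2)
cv2.imwrite('pics/c5.png',np.hstack([f(a,295,190),f(b,220,120)]))
C=np.array([.569,.1325,.056])
for n,o in(('scene',(295,190)),('side',(220,120))):
    print(((proj(cam(n),[C,C+[0,0,.038],C+[0,0,.064]])-o)*5).round(0).tolist())
E
```

```text
t 15.9 post in tool [ 0.0767 -0.      0.1549] rim above seat 0.1104 z axis [ 2.1e-03 -8.0e-04 -1.0e+00] yaw 29.1 j7 -1.324
F [0.4 0.2 0.3] Ftool [ 0.5  0.  -0.3] M [-0.04 -0.02  0.03] 0.5990746610555708
[[200.0, 246.0], [206.0, 186.0], [211.0, 142.0]]
[[188.0, 260.0], [185.0, 204.0], [183.0, 163.0]]
```

View pics/c5.png

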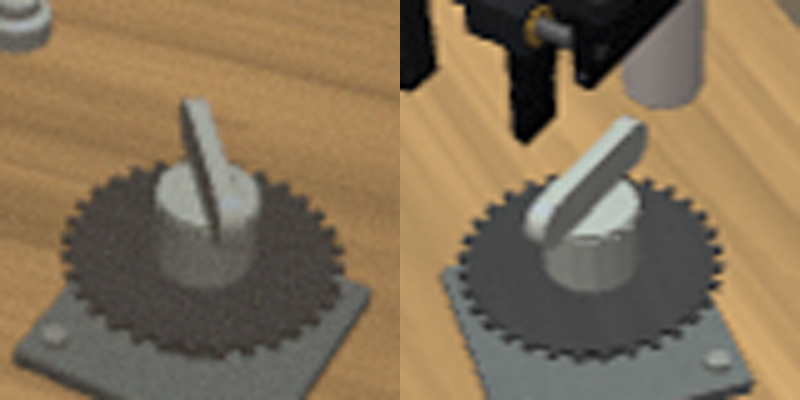

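Both views show the nut upright with its rim flat on the chainring at (207,285) and (590,288), and the gripper clear. Handing in.

```bash
python3 -c "
from bench import ctrl
print(ctrl.close_job())"
```

```text
the job is handed in; nothing more can be done
None
```

The wing nut is threaded fully down, with its rim on the chainring by force, height reading and camera view, and it is released. I handed the job in at about 16 s; no verdict came back.

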